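# Clock a filter disc against the alignment bar and lock it

## Task

The flat-edged detector filter disc on the alignment jig is turned the wrong way. Lay a closed fingertip lightly on top of the disc, never with more than 12 N, and rotate it until its flat lies flush against the orange sprung alignment bar; then slide the red lock across as far as it goes so that it holds the bar there. Take the hand away and leave the bottle, vial and screwdriver where they stand.

Things in the scene. Friction and masses are not known exactly. Their poses are not given: they have to be found in the camera images.
- jig: Alignment jig fixed to the bench, place and yaw vary: grey base plate 185 x 130 x 12 mm. Origin on the bench, exactly under the disc's axis; the plate reaches from x -70 to +115 and y -65 to +65 mm. Its x axis points from the disc's axis to the orange bar, z up. Two white blocks 22 x 18 mm, top 29 mm above the bench, stand at x 62 mm, y +46 and -52 mm.
- disc (a joint): Angle (rad) of the flat-edged disc: 96 mm diameter, 20 mm thick, aluminium, blue glass top, yellow radial line pointing at its flat (59 mm long, 38 mm from the axis). Grows anticlockwise from above; at 0 and 6.283 (same place) the flat is flush with the bar; starts 0.9 to 5.38. It cannot be lifted and is too wide to grip: turn it by friction of a closed fingertip on its flat top.
- disc_axis (a point): Point on the disc's axis at the base plate's top, 12 mm above the bench. The disc's top is 40 to 52 mm above the bench: not measured, find it by touch. The disc is sprung: sinks from 1.5 N on, 1 mm per 2.5 N, and bottoms after 3 mm (9 N), then force climbs steeply; over 12 N fails. Press about 30 mm from the axis; below about 5 N fingertips slip.
- bar (a joint): Travel (m) of the sprung orange bar away from the disc along the jig's x: 0.010 with the disc's round edge on it, 0 with the flat flush, 0.5 mm per degree that the flat is off. Pushes with 1.1 to 1.5 N. The disc's bearing is stiff (0.04 N m) and stays where left: the bar eases the last 0.65 rad but does not pull it home; past flush it opposes: side force at 30 mm jumps from under 1 to 2.4 N.
- bar_face (a point): Middle of the bar's face towards the disc, at its top edge, 36 mm above the bench and 38 mm + bar from the disc's axis. The bar is 70 mm long along the jig's y, 12 mm thick, 14 to 36 mm above the bench; a steel tail 12 mm wide, 14 to 26 mm above the bench, runs 20 mm back from it.
- lock (a joint): Travel (m) of the red lock along the jig's +y: starts open at 0 to 0.003; 0.025 is the end stop, its steel tongue then behind the bar's tail. Slides with about 1.5 N, stays where left. While the bar is more than about 1.5 mm off home its tail blocks the tongue, at about 0.013.
- lock_top (a point): Centre of the top of the red lock's upright grip, 14 x 14 mm, which rises from 14 to 50 mm above the bench at jig x = 92 mm, y = -25 mm + lock. Push its -y side.
- reagent: Amber bottle with white cap, 62 mm diameter, 140 mm tall, 150 to 190 mm to the +y side of the jig's axis; origin at the centre of its underside. Leave alone.
- vial: Clear vial with blue cap, 28 mm diameter, 45 mm tall, close to the jig's +y side; origin at the centre of its underside. Leave alone.
- driver: Screwdriver with yellow handle lying on the bench on the jig's -y side, 170 mm long along its own x, 26 mm thick; origin at its middle, on the underside. Leave alone.
Mind the look-alikes: they are no part of the job. There is more than one size of the jig; the job needs the largest.

How it is judged:
By the outcome, as a careful person would: the job done as asked, in the order asked, and still so for the second after the job is handed in, with the robot touching nothing.
It also fails if it takes over 67 s, if anything falls off the work surface, if the arm or the gripper's body presses on something with over 40 N, if the wrist force passes 120 N, or if a joint passes its speed limit or range.

## Robot

A 6-joint arm with a two-finger parallel gripper is mounted at the origin on the work surface. World frame = base frame: x ahead of the robot, y to its left, z up, the work surface at z = 0. Lengths are in m, angles in rad, forces in N, time in s.
With the tool pointing down it reaches from about 0.3 to 0.825 m from the base axis. Payload 5.4 kg.
Tool frame: the origin (TCP) lies on the centre line of the jaws, within the pads' length; the fingertips stand 14 mm ahead of it and the grasp point (between the pads) lies 5 mm behind it; z points along the fingers, y is the line along which they close (so a half turn about z gives the same grasp; the last joint's range is limited). The gripper opens to 92 mm and grips with 3 to 60 N. Pads are 20 mm wide; open, the fingers measure 128 mm over their backs; the gripper's body (75 mm by 189 mm) begins 69 mm behind the grasp point.
Start: joints at [-1.464, 0.158, 1.597, -0, 1.386, -0.21], TCP at [0.179, -0.546, 0.229] pointing down, gripper open.
Joint ranges: [-2.91, 2.91], [-0.94, 2.29], [0.18, 2.7], [-1.29, 4.43], [0.17, 2.64], [-3, 3]. Speed limits (rad/s): [2.57, 2.57, 3.14, 3.14, 3.14, 3.14].

## Interface

Orientations are given as [roll, pitch, yaw] about the fixed x, y, z axes, in that order (R = Rz(yaw) Ry(pitch) Rx(roll)).
In Python, from bench import robot gives the robot as it stands. The module is installed in compiled form; this text tells all that it offers.
- The arm moves only by the tool step_arm, never from a script. Its argument "rows" is a list of rows, each a list of 3 entries, a list of its own where there are three numbers: the shift along the tool's x, y, z in units of 30 mm (1.0 is 30 mm), then the turn, a rotation vector about the tool's x, y, z in units of 6 degrees (1.0 is 6 degrees), then the finger opening in mm, from 0 to 91.9. A call has 1 to 8 rows; each row is the pose to reach, as a shift and turn from the pose commanded when the call began, along the tool's axes at that moment; what a row does not reach only later rows make up. A row lasts 1/8 s, in which the tool goes at most 62.5 mm and 10.7 degrees, less where a joint would pass 70% of its speed; a pose out of reach is approached as far as the arm can. A call with a gripper value outside its range is refused whole. The fingers move at their own pace and stop on an object; "grip_force" is the grip in N (left out, the last holds). Time passes only in rows, so rows that repeat a pose let the fingers close. It gives the time, the measured TCP pose, the force, the opening and the grip force at its end, in the units of the state.
- robot.sense(): the state, without advancing time (a new reading comes with each control period).
- robot.camera(name): name is "scene" or "top"; returns a dict with "pixels" (420x560x3 uint8, red, green, blue), "fx", "fy", "cx", "cy" (pixels), "rvec" (rotation vector, rad) and "tvec" (3), from world to camera coordinates, as OpenCV has them. Camera axes: x right, y down, z forward; pixel columns grow to the right and rows downward; lengths in m; the calibration is good to about 2 mm. A picture is of the moment at which its call begins. There is no depth.
- robot.hand_in(): hands the job in; it is judged then, once.
The state is a dict: "clock": time; "q": joint angles; "qd": joint speeds; "effort": joint torques, N m; "tcp_pos": TCP position; "tcp_rot": TCP orientation; "force": force on the tool from outside, world axes, zero at the start; "torque": the same for the moment, N m; "gripper_width": finger opening in m; "gripper_force": force on a finger pad.
Only numpy, scipy, OpenCV 4.12 (cv2) and the standard library are available. Lean on these libraries where they do the work, as an engineer would, in place of code of your own. Each camera call takes 0.05 s, during which the arm holds its last target. There are 200 camera calls.

## Working session

There is one attempt and no reset: what is moved stays moved. The work goes in short steps, Python scripts to look and compute and a tool call to move; the robot and the scene stay as the last step left them, time stands still between calls to the robot, and variables do not carry over. Pictures are saved under pics/ and viewed, at most 10 in all, crops included, and the job is handed in when it is done.

Besides the shell and the picture viewer there is one more tool, called after "Request:" as a command line: name --argument value ..., lists and objects as JSON in quotes. step_arm: Moves the arm, as the interface text tells. Its arguments: {"type":"object","properties":{"rows":{"type":"array","items":{"type":"array"}},"grip_force":{"type":"number"}},"required":["rows"]}

```bash
mkdir -p pics; cat > h.py <<'E'
import numpy as np, cv2
from bench import robot
from scipy.spatial.transform import Rotation as R
def snap(name,fn,crop=None,s=1):
    c=robot.camera(name);im=c["pixels"][:,:,::-1]
    if crop: x0,y0,x1,y1=crop; im=im[y0:y1,x0:x1]
    im=cv2.resize(im,None,fx=s,fy=s,interpolation=cv2.INTER_CUBIC)
    cv2.imwrite("pics/"+fn,im); return c
def px2w(c,u,v,z):
    M=R.from_rotvec(np.ravel(c["rvec"])).as_matrix();t=np.ravel(c["tvec"])
    d=M.T@np.array([(u-c["cx"])/c["fx"],(v-c["cy"])/c["fy"],1]);o=-M.T@t
    return o+d*(z-o[2])/d[2]
E
python3 - <<'E'
from h import *
snap("scene","s0.png");snap("top","t0.png");print(robot.sense())
E
```

```text
{'clock': 0.1, 'q': array([-1.46412415e+00,  1.58981018e-01,  1.59810561e+00, -6.92901832e-06,
        1.38618543e+00, -2.10124371e-01]), 'qd': array([-7.74458865e-04,  2.92996039e-04, -2.78415525e-03,  5.20413588e-04,
        1.16660371e-03, -4.12473905e-05]), 'effort': array([ 9.29422968e-04, -3.86502421e+01, -3.22960889e+01,  7.02900882e-02,
        3.38789052e-02, -5.96172413e-05]), 'tcp_pos': array([ 0.17903218, -0.54585   ,  0.22772052]), 'tcp_rot': array([-3.13994877e+00, -3.43632721e-04,  3.16797543e-01]), 'force': array([-0.43045361, -0.42580146, -0.22297261]), 'torque': array([ 0.02637516,  0.04767316, -0.0004078 ]), 'gripper_force': 0.0, 'gripper_width': 0.0919368772786104}
```

View pics/t0.png

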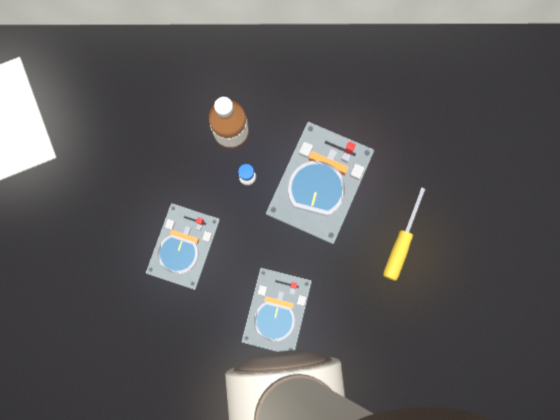

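View pics/s0.png

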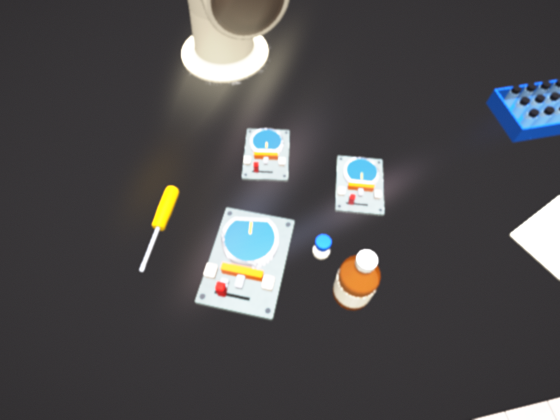

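The largest jig is at about (320,183) in the top view. Its yellow line points roughly away from the bar. Next I'll look at an enlarged crop.

```bash
python3 - <<'E'
from h import *
c=snap("top","t1.png",(260,115,380,245),4.6)
for p in [(0,0),(560,0),(320,180)]: print(px2w(c,*p,0.012))
E
```

```text
[0.91514668 0.56551756 0.012     ]
[ 0.91177003 -0.48585937  0.012     ]
[ 0.56734809 -0.03532383  0.012     ]
```

View pics/t1.png

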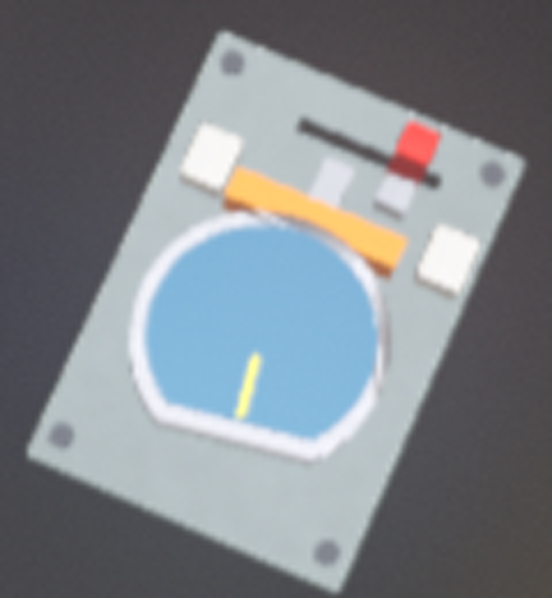

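```bash
cat >> h.py <<'E'
def fit(c):
    px=np.array([(222,32),(525,158),(340,592),(28,455)])/4.6+[260,115]-.4
    W=np.array([px2w(c,u,v,.012)[:2] for u,v in px]);J=np.array([(.115,.065),(.115,-.065),(-.07,-.065),(-.07,.065)])
    a=W-W.mean(0);b=J-J.mean(0)
    yaw=np.arctan2((b[:,0]*a[:,1]-b[:,1]*a[:,0]).sum(),(a*b).sum())
    Rj=np.array([[np.cos(yaw),-np.sin(yaw)],[np.sin(yaw),np.cos(yaw)]])
    o=W.mean(0)-Rj@J.mean(0); return o,yaw,Rj,W-(o+J@Rj.T)
E
python3 - <<'E'
from h import *
c=robot.camera("top");o,yaw,Rj,r=fit(c);print(o,yaw,r)
for p in [(255,355),(241,416),(210,150),(448,255),(418,140),(315,215)]:
  for z in (.029,.046,.050): print(p,z,(Rj.T@(px2w(c,p[0]/4.6+259.6,p[1]/4.6+114.6,z)[:2]-o)).round(4))
E
```

```text
[ 0.54479673 -0.02679385] -0.4148848699423787 [[-0.00102807 -0.00086954]
 [ 0.0003589   0.00101426]
 [ 0.00050293  0.00045771]
 [ 0.00016625 -0.00060243]]
(255, 355) 0.029 [-0.0026  0.0005]
(255, 355) 0.046 [-0.0063  0.    ]
(255, 355) 0.05 [-0.0072 -0.0001]
(241, 416) 0.029 [-0.0262 -0.004 ]
(241, 416) 0.046 [-0.0294 -0.0043]
(241, 416) 0.05 [-0.0301 -0.0044]
(210, 150) 0.029 [0.0637 0.0477]
(210, 150) 0.046 [0.0588 0.0464]
(210, 150) 0.05 [0.0576 0.046 ]
(448, 255) 0.029 [ 0.0623 -0.051 ]
(448, 255) 0.046 [ 0.0574 -0.0505]
(448, 255) 0.05 [ 0.0563 -0.0503]
(418, 140) 0.029 [ 0.0993 -0.0232]
(418, 140) 0.046 [ 0.0937 -0.0233]
(418, 140) 0.05 [ 0.0924 -0.0233]
(315, 215) 0.029 [0.0564 0.0011]
(315, 215) 0.046 [0.0516 0.0006]
(315, 215) 0.05 [0.0505 0.0005]
```

```bash
cat >> h.py <<'E'
O=np.array([.5448,-.0268]);YAW=-.4149
Rj=np.array([[np.cos(YAW),-np.sin(YAW)],[np.sin(YAW),np.cos(YAW)]])
def st():
    s=robot.sense();T=R.from_euler("xyz",s["tcp_rot"]);j=Rj.T@(s["tcp_pos"][:2]-O)
    print("clk %.2f jig mm %s phi %.1f r %.1f tipz %.1f yaw %.4f F %s"%(s["clock"],(j*1e3).round(1),np.degrees(np.arctan2(j[1],j[0])),1e3*np.hypot(*j),1e3*s["tcp_pos"][2]-14,s["tcp_rot"][2],s["force"].round(2)))
    return s,T
def to(x,y,tipz,yaw,p=None,rot=None):
    "units for jig mm target from measured (or given) pose"
    s,T=st(); p=s["tcp_pos"] if p is None else p
    g=np.r_[O+Rj@np.array([x,y])/1e3,(tipz+14)/1e3]
    G=R.from_euler("xyz",[np.pi,0,yaw])
    print("shift",(T.inv().apply(g-p)/.03).round(2),"turn",(np.degrees((T.inv()*G).as_rotvec())/6).round(2))
E
python3 - <<'E'
from h import *
a=np.radians(10);to(30*np.cos(a),30*np.sin(a),80,YAW+a)
c=robot.camera("top");print(1e3*Rj.T@(px2w(c,223,106,.14)[:2]-O),1e3*Rj.T@(px2w(c,246,172,.045)[:2]-O))
E
```

```text
clk 0.20 jig mm [-125.4 -622.6] phi -101.4 r 635.1 tipz 214.0 yaw 0.3168 F [-0.22 -0.44  0.02]
shift [ 17.82 -12.11   4.48] turn [-0.01  0.    5.32]
[ 40.98475469 183.0741834 ] [-22.12343859 121.69732628]
```

Request:
step_arm --rows '[[[1.5,-1,0],[0,0,0.6],60],[[3,-2,0],[0,0,1.2],30],[[4.5,-3,0],[0,0,1.8],0],[[6,-4,0],[0,0,2.4],0],[[7.5,-5.1,0],[0,0,3.0],0],[[9,-6.1,0],[0,0,3.6],0],[[10.5,-7.1,0],[0,0,4.2],0],[[12,-8.1,0],[0,0,4.8],0]]' --grip_force 10

```text
clock: 1.25
tcp_pos: [0.4464, -0.2018, 0.2287]
tcp_rot: [3.141, -0.0, -0.188]
force: [0.3, -1.1, 0.3]
gripper_width: 0.014
gripper_force: 0.0
```

```bash
python3 - <<'E'
from h import *
a=np.radians(10);to(30*np.cos(a),30*np.sin(a),70,YAW+a)
E
```

```text
clk 1.25 jig mm [ -19.5 -199.8] phi -95.6 r 200.8 tipz 214.7 yaw -0.1880 F [ 0.29 -1.14  0.33]
shift [ 3.13 -6.29  4.82] turn [ 0.  -0.   0.5]
```

Request:
step_arm --rows '[[[0.9,-1.6,0.5],[0,0,0.5],0],[[1.7,-3.2,1.5],[0,0,0.5],0],[[2.5,-4.8,2.7],[0,0,0.5],0],[[3.1,-6.3,3.8],[0,0,0.5],0],[[3.13,-6.29,4.6],[0,0,0.5],0],[[3.13,-6.29,4.82],[0,0,0.5],0],[[3.13,-6.29,4.82],[0,0,0.5],0],[[3.13,-6.29,4.82],[0,0,0.5],0]]'

```text
clock: 2.25
tcp_pos: [0.5735, -0.036, 0.0855]
tcp_rot: [3.142, -0.003, -0.239]
force: [0.2, -0.5, 0.1]
gripper_width: 0.0006
gripper_force: 0.0
```

```bash
python3 - <<'E'
from h import *
a=np.radians(10);to(30*np.cos(a),30*np.sin(a),55,YAW+a)
snap("scene","s1.png",(180,170,330,330),3.7)
E
```

```text
clk 2.25 jig mm [30.   3.1] phi 5.9 r 30.1 tipz 71.5 yaw -0.2392 F [ 0.22 -0.5   0.14]
shift [-0.   -0.07  0.55] turn [ 0.   -0.02  0.01]
```

View pics/s1.png

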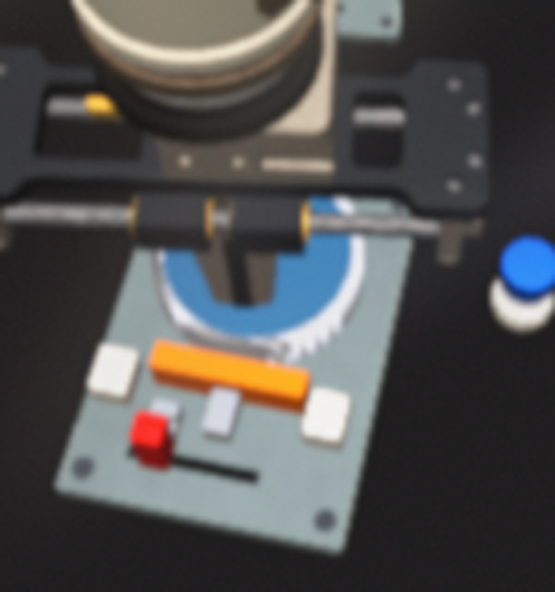

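Request:
step_arm --rows '[[[0,-0.07,0.2],[0,0,0],0],[[0,-0.07,0.4],[0,0,0],0],[[0,-0.07,0.54],[0,0,0],0],[[0,-0.07,0.58],[0,0,0],0],[[0,-0.07,0.6],[0,0,0],0],[[0,-0.07,0.61],[0,0,0],0],[[0,-0.07,0.62],[0,0,0],0],[[0,-0.07,0.63],[0,0,0],0]]'

```text
clock: 3.3
tcp_pos: [0.5732, -0.0332, 0.0652]
tcp_rot: [-3.142, -0.0, -0.238]
force: [-0.6, 0.7, 0.0]
gripper_width: 0.0006
gripper_force: 0.0
```

Request:
step_arm --rows '[[[0,0,0.01],[0,0,0],0],[[0,0,0.02],[0,0,0],0],[[0,0,0.03],[0,0,0],0],[[0,0,0.04],[0,0,0],0],[[0,0,0.05],[0,0,0],0],[[0,0,0.06],[0,0,0],0],[[0,0,0.07],[0,0,0],0],[[0,0,0.07],[0,0,0],0]]'

```text
clock: 4.3
tcp_pos: [0.5731, -0.0332, 0.063]
tcp_rot: [3.142, -0.0, -0.238]
force: [-0.8, -0.3, 0.6]
gripper_width: 0.0007
gripper_force: 0.0
```

Request:
step_arm --rows '[[[0,0,0.01],[0,0,0],0],[[0,0,0.02],[0,0,0],0],[[0,0,0.03],[0,0,0],0],[[0,0,0.04],[0,0,0],0],[[0,0,0.05],[0,0,0],0],[[0,0,0.06],[0,0,0],0],[[0,0,0.06],[0,0,0],0]]'

```text
clock: 5.18
tcp_pos: [0.5733, -0.0332, 0.0614]
tcp_rot: [3.142, -0.0, -0.238]
force: [-1.9, 0.2, 4.9]
gripper_width: 0.0004
gripper_force: 2.2
```

Request:
step_arm --rows '[[[0,0,0.025],[0,0,0],0],[[-0.005,-0.105,0.025],[0,0,-1],0],[[-0.022,-0.208,0.025],[0,0,-2],0],[[-0.049,-0.309,0.025],[0,0,-3],0],[[-0.086,-0.407,0.025],[0,0,-4],0],[[-0.134,-0.5,0.025],[0,0,-5],0],[[-0.191,-0.588,0.025],[0,0,-6],0]]'

```text
clock: 6.05
tcp_pos: [0.5729, -0.0155, 0.0611]
tcp_rot: [3.139, -0.002, 0.394]
force: [0.3, -2.1, 3.5]
gripper_width: 0.0003
gripper_force: 1.8
```

```bash
python3 - <<'E'
from h import *
st(); snap("top","t2.png",(260,115,380,245),4.6)
E
```

```text
clk 6.05 jig mm [21.1 21.7] phi 45.7 r 30.3 tipz 47.1 yaw 0.3936 F [ 0.26 -2.11  3.51]
```

View pics/t2.png

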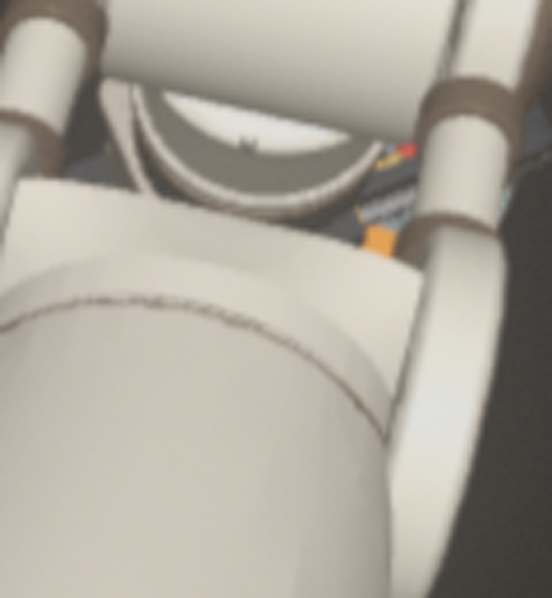

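The arm blocks the top view. I'll use the scene camera and average the force.

```bash
python3 - <<'E'
from h import *
snap("scene","s2.png",(180,170,330,330),3.7)
for i in range(4): st(); robot.camera("scene")
E
```

```text
clk 6.15 jig mm [20.9 21.9] phi 46.3 r 30.2 tipz 47.0 yaw 0.3906 F [ 0.82 -2.1   2.89]
clk 6.20 jig mm [20.8 21.9] phi 46.4 r 30.2 tipz 47.0 yaw 0.3884 F [ 1.52 -1.82  3.67]
clk 6.25 jig mm [20.9 21.8] phi 46.3 r 30.2 tipz 47.0 yaw 0.3881 F [ 1.33 -1.76  4.71]
clk 6.30 jig mm [20.8 21.9] phi 46.4 r 30.2 tipz 47.0 yaw 0.3883 F [ 1.09 -2.38  4.15]
```

View pics/s2.png

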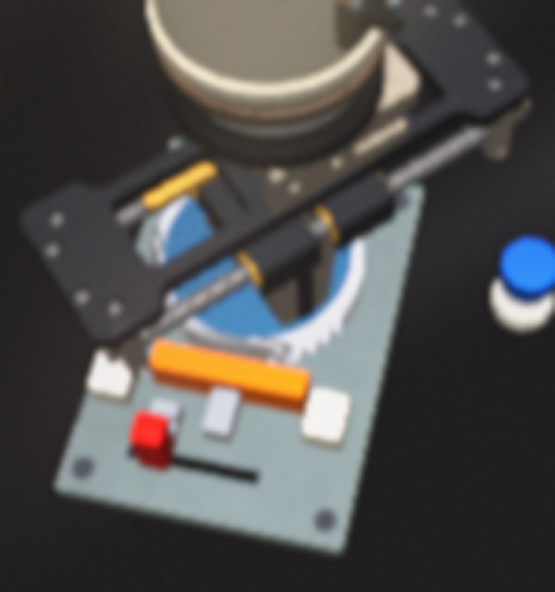

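Request:
step_arm --rows '[[[0,0,0.02],[0,0,0],0],[[0,0,0.04],[0,0,0],0],[[0,0,0.04],[0,0,0],0],[[0,0,0.04],[0,0,0],0]]'

```text
clock: 6.85
tcp_pos: [0.5727, -0.0151, 0.0601]
tcp_rot: [3.14, -0.002, 0.389]
force: [1.6, -1.5, 7.0]
gripper_width: 0.0007
gripper_force: 3.3
```

```bash
python3 - <<'E'
from h import *
for i in range(4): st(); robot.camera("scene")
E
```

```text
clk 6.85 jig mm [20.8 21.9] phi 46.5 r 30.3 tipz 46.1 yaw 0.3892 F [ 1.59 -1.52  7.  ]
clk 6.90 jig mm [20.8 22. ] phi 46.5 r 30.3 tipz 46.1 yaw 0.3892 F [ 2.17 -1.92  6.92]
clk 6.95 jig mm [20.8 22. ] phi 46.5 r 30.3 tipz 46.1 yaw 0.3892 F [ 0.76 -2.2   6.71]
clk 7.00 jig mm [20.8 21.9] phi 46.5 r 30.2 tipz 46.1 yaw 0.3892 F [ 0.63 -1.56  6.39]
```

Request:
step_arm --rows '[[[-0.005,-0.105,0],[0,0,-1],0],[[-0.022,-0.208,0],[0,0,-2],0],[[-0.049,-0.309,0],[0,0,-3],0],[[-0.086,-0.407,0],[0,0,-4],0],[[-0.134,-0.5,0],[0,0,-5],0],[[-0.191,-0.588,0],[0,0,-6],0],[[-0.257,-0.669,0],[0,0,-7],0],[[-0.257,-0.669,0],[0,0,-7],0]]'

```text
clock: 8.05
tcp_pos: [0.5578, 0.0004, 0.0601]
tcp_rot: [3.139, 0.0, 1.123]
force: [1.3, -2.3, 6.4]
gripper_width: 0.0005
gripper_force: 3.3
```

```bash
python3 - <<'E'
from h import *
for i in range(3): st(); robot.camera("scene")
snap("scene","s3.png",(180,170,330,330),3.7)
E
```

```text
clk 8.05 jig mm [ 0.9 30.2] phi 88.2 r 30.2 tipz 46.1 yaw 1.1232 F [ 1.3  -2.35  6.41]
clk 8.10 jig mm [ 0.9 30.1] phi 88.2 r 30.2 tipz 46.1 yaw 1.1225 F [ 0.22 -3.28  7.28]
clk 8.15 jig mm [ 1.  30.2] phi 88.2 r 30.2 tipz 46.1 yaw 1.1223 F [ 0.71 -3.13  7.59]
```

View pics/s3.png

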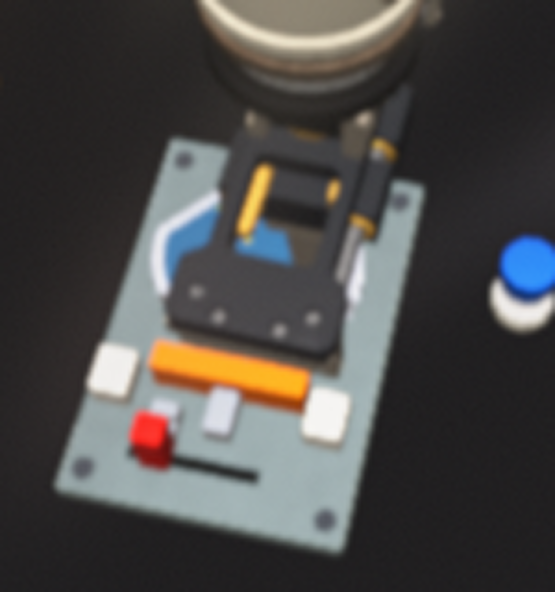

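```bash
python3 - <<'E'
from h import *
c=robot.camera("scene")
for p in [(158,240),(175,225),(200,207),(218,194)]:
  j=1e3*Rj.T@(px2w(c,p[0]/3.7+179.6,p[1]/3.7+169.6,.045)[:2]-O);print(j,np.degrees(np.arctan2(j[1],j[0])),np.hypot(*j))
E
```

```text
[  3.27353443 -47.12970832] -86.02673214051644 47.243258079721336
[ -5.86860179 -41.66504276] -98.01747858852407 42.07631489780845
[-17.4424136  -32.92997101] -117.90936436619204 37.2642024323493
[-25.90452303 -26.56458633] -134.27925503407877 37.10419868169939
```

The flat is now at about 235°. The second stroke gripped and the first mostly slipped, so about 124° remains.

Request:
step_arm --rows '[[[-0.005,-0.105,0],[0,0,-1],0],[[-0.022,-0.208,0],[0,0,-2],0],[[-0.049,-0.309,0],[0,0,-3],0],[[-0.086,-0.407,0],[0,0,-4],0],[[-0.134,-0.5,0],[0,0,-5],0],[[-0.191,-0.588,0],[0,0,-6],0],[[-0.257,-0.669,0],[0,0,-7],0],[[-0.331,-0.743,0],[0,0,-8],0]]'

```text
clock: 9.3
tcp_pos: [0.534, 0.0017, 0.0602]
tcp_rot: [3.138, 0.001, 1.963]
force: [2.5, 0.2, 6.9]
gripper_width: 0.0006
gripper_force: 3.0
```

```bash
python3 - <<'E'
from h import *
for i in range(3): st(); robot.camera("scene")
E
```

```text
clk 9.30 jig mm [-21.4  21.7] phi 134.5 r 30.5 tipz 46.2 yaw 1.9632 F [2.52 0.18 6.88]
clk 9.35 jig mm [-21.7  21.4] phi 135.3 r 30.5 tipz 46.1 yaw 1.9667 F [ 4.   -0.71  6.96]
clk 9.40 jig mm [-21.6  21.5] phi 135.1 r 30.5 tipz 46.1 yaw 1.9615 F [ 2.21 -0.85  5.97]
```

Request:
step_arm --rows '[[[-0.005,-0.105,0.005],[0,0,-1],0],[[-0.022,-0.208,0.005],[0,0,-2],0],[[-0.049,-0.309,0.005],[0,0,-3],0],[[-0.086,-0.407,0.005],[0,0,-4],0],[[-0.134,-0.5,0.005],[0,0,-5],0],[[-0.191,-0.588,0.005],[0,0,-6],0],[[-0.257,-0.669,0.005],[0,0,-7],0],[[-0.257,-0.669,0.005],[0,0,-7],0]]'

```text
clock: 10.45
tcp_pos: [0.5177, -0.0128, 0.0598]
tcp_rot: [3.14, 0.001, 2.693]
force: [0.7, 0.1, 6.8]
gripper_width: 0.0005
gripper_force: 3.5
```

```bash
python3 - <<'E'
from h import *
for i in range(3): st(); robot.camera("scene")
snap("scene","s4.png",(180,170,330,330),3.7)
E
```

```text
clk 10.45 jig mm [-30.5   1.9] phi 176.5 r 30.5 tipz 45.8 yaw 2.6934 F [0.65 0.06 6.75]
clk 10.50 jig mm [-30.5   1.9] phi 176.4 r 30.5 tipz 45.8 yaw 2.6928 F [1.31 1.05 5.82]
clk 10.55 jig mm [-30.5   1.9] phi 176.4 r 30.5 tipz 45.8 yaw 2.6928 F [0.77 1.12 7.01]
```

View pics/s4.png

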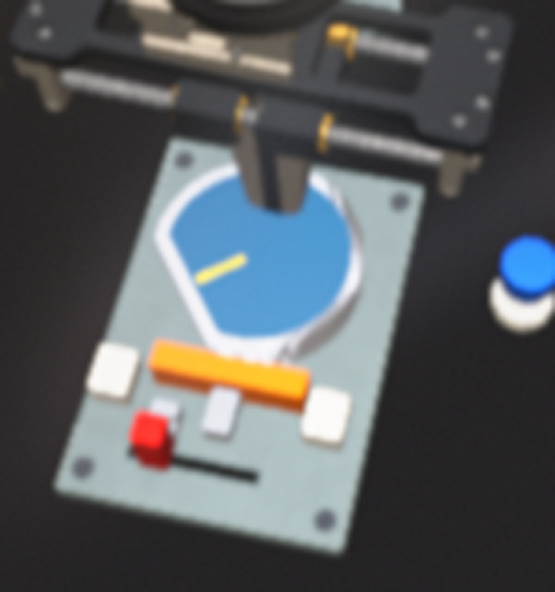

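```bash
python3 - <<'E'
from h import *
c=robot.camera("scene")
P=[1e3*Rj.T@(px2w(c,p[0]/3.7+179.6,p[1]/3.7+169.6,.045)[:2]-O) for p in [(245,260),(200,278),(158,236),(210,340)]]
print(P)
for i in (0,2): d=P[i+1]-P[i];print(np.degrees(np.arctan2(d[1],d[0]))-(90 if i else 0))
E
```

```text
[array([ 4.74396068, -5.5979525 ]), array([ 17.82457562, -23.17465843]), array([  1.28697199, -47.71136926]), array([ 46.10565354, -10.78867764])]
-53.34331332647522
-50.51749459157668
```

Request:
step_arm --rows '[[[0,0,0.015],[0,0,0],0],[[-0.005,-0.105,0.015],[0,0,-1],0],[[-0.022,-0.208,0.015],[0,0,-2],0],[[-0.049,-0.309,0.015],[0,0,-3],0],[[-0.086,-0.407,0.015],[0,0,-4],0],[[-0.134,-0.5,0.015],[0,0,-5],0],[[-0.191,-0.588,0.015],[0,0,-6],0],[[-0.191,-0.588,0.015],[0,0,-6],0]]'

```text
clock: 11.7
tcp_pos: [0.5144, -0.0313, 0.0591]
tcp_rot: [3.141, -0.0, -2.961]
force: [-1.4, 0.0, 8.9]
gripper_width: 0.0003
gripper_force: 4.3
```

```bash
python3 - <<'E'
from h import *
for i in range(3): st(); robot.camera("scene")
snap("scene","s5.png",(180,170,330,330),3.7)
E
```

```text
clk 11.70 jig mm [-26.  -16.4] phi -147.8 r 30.7 tipz 45.1 yaw -2.9613 F [-1.4   0.04  8.88]
clk 11.75 jig mm [-26.  -16.4] phi -147.8 r 30.7 tipz 45.1 yaw -2.9618 F [-1.61  0.25  7.95]
clk 11.80 jig mm [-26.  -16.3] phi -147.8 r 30.7 tipz 45.1 yaw -2.9618 F [-1.48  0.41  9.24]
```

View pics/s5.png

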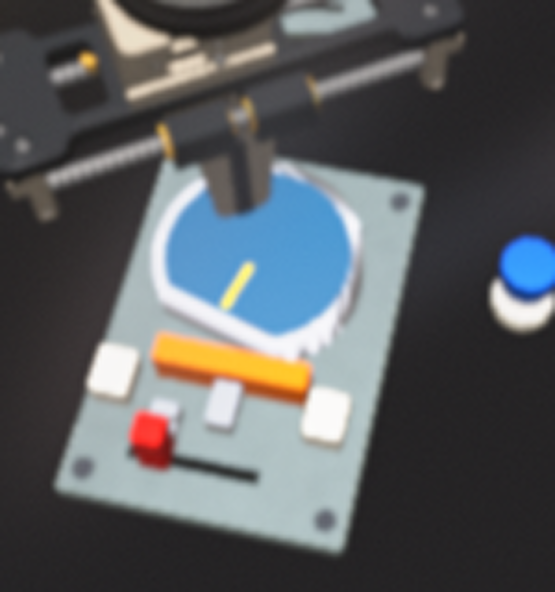

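```bash
cat >> h.py <<'E'
def meas(c):
    im=c["pixels"];hsv=cv2.cvtColor(im,cv2.COLOR_RGB2HSV).astype(int)
    out={}
    H,S,V=hsv[...,0],hsv[...,1],hsv[...,2]
    for n,m,z,box in [("line",(H>=24)&(H<36)&(S>110)&(V>140),.045,(-35,-40,40,40)),("bar",(H>=10)&(H<23)&(S>190)&(V>150),.036,(25,-50,75,50)),("lock",((H<6)|(H>174))&(S>170)&(V>90),.045,(70,-60,120,40))]:
        v,u=np.nonzero(m); 
        P=np.array([1e3*Rj.T@(px2w(c,a,b,z)[:2]-O) for a,b in zip(u,v) if 150<a<400 and 120<b<340]).reshape(-1,2)
        P=P[(P[:,0]>box[0])&(P[:,0]<box[2])&(P[:,1]>box[1])&(P[:,1]<box[3])]
        if len(P)<4: print(n,"none");continue
        d=cv2.fitLine(P.astype(np.float32),cv2.DIST_L2,0,.01,.01).ravel()[:2]
        if d[0]<0:d=-d
        print(n,len(P),"mean",P.mean(0).round(1),"dir",np.degrees(np.arctan2(d[1],d[0])).round(1),"xlim",np.percentile(P[:,0],[3,97]).round(1))
E
python3 - <<'E'
from h import *
meas(robot.camera("scene"))
for f in ("s1","s4","s5"):
  c=robot.camera("scene");k=cv2.resize(cv2.imread(f"pics/{f}.png")[:,:,::-1],(150,160),interpolation=cv2.INTER_AREA)
  c["pixels"]=c["pixels"].copy();c["pixels"][170:330,180:330]=k;print(f);meas(c)
E
```

```text
line 12 mean [18.4 -6. ] dir -16.9 xlim [10.9 25.8]
bar 302 mean [53.5  2.6] dir 88.3 xlim [47.3 60.6]
lock 108 mean [ 95.7 -22.8] dir 35.0 xlim [ 86.5 104.5]
s1
line none
bar 315 mean [56.5  0.7] dir 89.7 xlim [50.3 63. ]
lock 108 mean [ 95.6 -23. ] dir 35.1 xlim [ 86.5 104.5]
s4
line none
bar 301 mean [57.2  2.1] dir 88.9 xlim [51.1 64.1]
lock 107 mean [ 95.8 -22.8] dir 36.2 xlim [ 86.8 104.5]
s5
line 11 mean [17.8 -5.8] dir -15.8 xlim [10.9 25.7]
bar 299 mean [53.5  2.2] dir 88.6 xlim [47.3 60.4]
lock 107 mean [ 95.8 -22.8] dir 36.2 xlim [ 86.8 104.5]
```

Request:
step_arm --rows '[[[-0.001,-0.044,-0.008],[0,0,-0.4],0],[[-0.004,-0.087,-0.008],[0,0,-0.83],0],[[-0.009,-0.13,-0.008],[0,0,-1.25],0],[[-0.015,-0.174,-0.008],[0,0,-1.67],0],[[-0.015,-0.174,-0.008],[0,0,-1.67],0]]'

```text
clock: 12.72
tcp_pos: [0.5155, -0.0364, 0.0592]
tcp_rot: [3.141, -0.001, -2.787]
force: [-1.5, -0.0, 9.2]
gripper_width: 0.0008
gripper_force: 4.2
```

```bash
python3 - <<'E'
from h import *
for i in range(3): st(); c=robot.camera("scene")
meas(c)
E
```

```text
clk 12.72 jig mm [-22.9 -20.6] phi -138.1 r 30.8 tipz 45.2 yaw -2.7868 F [-1.53 -0.04  9.16]
clk 12.78 jig mm [-22.9 -20.5] phi -138.1 r 30.8 tipz 45.2 yaw -2.7869 F [-2.07 -0.94  8.43]
clk 12.82 jig mm [-22.9 -20.5] phi -138.1 r 30.8 tipz 45.2 yaw -2.7870 F [-2.09 -1.25  8.56]
line 13 mean [19.5 -3. ] dir -6.2 xlim [10.6 27.3]
bar 299 mean [49.9  2.1] dir 88.0 xlim [43.8 57. ]
lock 108 mean [ 95.7 -22.8] dir 35.0 xlim [ 86.5 104.5]
```

Request:
step_arm --rows '[[[0,-0.02,-0.01],[0,0,-0.2],0],[[-0.001,-0.04,-0.01],[0,0,-0.4],0],[[-0.003,-0.07,-0.01],[0,0,-0.67],0],[[-0.003,-0.07,-0.01],[0,0,-0.67],0]]'

```text
clock: 13.38
tcp_pos: [0.5162, -0.0383, 0.0594]
tcp_rot: [3.14, -0.001, -2.717]
force: [-1.6, -0.5, 8.8]
gripper_width: 0.0001
gripper_force: 4.0
```

```bash
python3 - <<'E'
from h import *
for i in range(3): st(); c=robot.camera("scene")
meas(c)
E
```

```text
clk 13.38 jig mm [-21.5 -22. ] phi -134.3 r 30.8 tipz 45.4 yaw -2.7166 F [-1.55 -0.51  8.81]
clk 13.43 jig mm [-21.5 -22. ] phi -134.3 r 30.8 tipz 45.4 yaw -2.7168 F [-1.57 -0.38  7.56]
clk 13.47 jig mm [-21.5 -22. ] phi -134.4 r 30.8 tipz 45.4 yaw -2.7168 F [-1.47 -0.99  7.73]
line 14 mean [18.4 -1.7] dir -2.4 xlim [ 9.8 26.9]
bar 295 mean [48.3  2.7] dir 88.1 xlim [42.1 55.5]
lock 108 mean [ 95.7 -22.8] dir 35.0 xlim [ 86.5 104.5]
```

Request:
step_arm --rows '[[[0,-0.018,0],[0,0,-0.17],0],[[-0.001,-0.036,0],[0,0,-0.34],0],[[-0.001,-0.036,0],[0,0,-0.34],0]]'

```text
clock: 13.9
tcp_pos: [0.5166, -0.0393, 0.0593]
tcp_rot: [3.14, -0.001, -2.681]
force: [-2.2, 0.2, 8.0]
gripper_width: 0.0002
gripper_force: 4.1
```

```bash
python3 - <<'E'
from h import *
for i in range(3): st(); c=robot.camera("scene")
meas(c)
E
```

```text
clk 13.90 jig mm [-20.8 -22.8] phi -132.4 r 30.8 tipz 45.3 yaw -2.6811 F [-2.17  0.15  8.01]
clk 13.95 jig mm [-20.7 -22.8] phi -132.4 r 30.8 tipz 45.4 yaw -2.6812 F [-2.97 -0.48  8.41]
clk 14.00 jig mm [-20.7 -22.8] phi -132.3 r 30.8 tipz 45.4 yaw -2.6812 F [-1.74 -0.23  7.77]
line 14 mean [18.9 -1. ] dir -0.5 xlim [10.3 27.8]
bar 291 mean [47.5  2.6] dir 88.1 xlim [41.4 54.6]
lock 108 mean [ 95.7 -22.8] dir 35.0 xlim [ 86.5 104.5]
```

Request:
step_arm --rows '[[[0,-0.009,0],[0,0,-0.09],0],[[0,-0.018,0],[0,0,-0.17],0],[[0,-0.018,0],[0,0,-0.17],0]]'

```text
clock: 14.42
tcp_pos: [0.5167, -0.0395, 0.0593]
tcp_rot: [3.14, -0.001, -2.663]
force: [-2.1, 0.6, 9.1]
gripper_width: 0.0006
gripper_force: 4.2
```

```bash
python3 - <<'E'
from h import *
for i in range(4): st(); c=robot.camera("scene")
meas(c)
E
```

```text
clk 14.43 jig mm [-20.6 -22.9] phi -131.9 r 30.8 tipz 45.3 yaw -2.6634 F [-2.11  0.57  9.11]
clk 14.47 jig mm [-20.6 -22.9] phi -131.9 r 30.8 tipz 45.3 yaw -2.6635 F [-2.   -0.25  7.94]
clk 14.53 jig mm [-20.6 -22.9] phi -131.9 r 30.8 tipz 45.3 yaw -2.6635 F [-2.5   1.12  9.2 ]
clk 14.57 jig mm [-20.6 -22.9] phi -131.9 r 30.8 tipz 45.3 yaw -2.6635 F [-2.31  0.32  8.6 ]
line 14 mean [18.9 -1. ] dir -0.5 xlim [10.3 27.8]
bar 293 mean [47.5  2.6] dir 88.1 xlim [41.4 54.6]
lock 108 mean [ 95.7 -22.8] dir 35.0 xlim [ 86.5 104.5]
```

Request:
step_arm --rows '[[[0,-0.01,0],[0,0,-0.09],0],[[0,-0.02,0],[0,0,-0.17],0],[[0,-0.02,0],[0,0,-0.17],0]]'

```text
clock: 15.0
tcp_pos: [0.5169, -0.0397, 0.0592]
tcp_rot: [3.139, -0.001, -2.646]
force: [-2.8, 1.1, 8.9]
gripper_width: 0.0004
gripper_force: 4.3
```

```bash
python3 - <<'E'
from h import *
F=[]
for i in range(6): s=robot.sense();F.append(s["force"]); c=robot.camera("scene")
st();meas(c);f=np.mean(F,0);print(f,f[:2]@[-.411,.911])
E
```

```text
clk 15.30 jig mm [-20.4 -23.1] phi -131.4 r 30.8 tipz 45.2 yaw -2.6458 F [-2.47  0.51  8.34]
line 14 mean [19.  -0.8] dir -0.7 xlim [10.3 27.8]
bar 291 mean [47.5  2.7] dir 88.2 xlim [41.4 54.6]
lock 108 mean [ 95.7 -22.8] dir 35.0 xlim [ 86.5 104.5]
[-2.56463402  0.79006302  8.52542019] 1.7738119907092063
```

Request:
step_arm --rows '[[[0,0.025,0],[0,0,0],0],[[0,0.025,-0.1],[0,0,0],0],[[0,0.025,-0.4],[0,0,0],0],[[0,0.025,-1],[0,0,0],0],[[0,0.025,-1.2],[0,0,0],0],[[0,0.025,-1.2],[0,0,0],0]]'

```text
clock: 16.05
tcp_pos: [0.5178, -0.0399, 0.096]
tcp_rot: [-3.141, 0.001, -2.645]
force: [-1.1, 0.6, -0.0]
gripper_width: 0.0005
gripper_force: 0.0
```

```bash
python3 - <<'E'
from h import *
to(92,-64,75,2.727);meas(robot.camera("scene"))
E
```

```text
clk 16.05 jig mm [-19.5 -22.9] phi -130.3 r 30.0 tipz 82.0 yaw -2.6447 F [-1.14  0.61 -0.04]
shift [-1.19 -3.78  0.24] turn [-0.    0.01  8.7 ]
line 14 mean [17.1 -1.5] dir -0.5 xlim [ 8.5 26. ]
bar 289 mean [47.4  2.8] dir 88.0 xlim [41.4 54.6]
lock 108 mean [ 95.7 -22.8] dir 35.0 xlim [ 86.5 104.5]
```

Still flush with the hand off it. Now to the lock.

Request:
step_arm --rows '[[[-0.2,-0.6,0],[0,0,1.4],0],[[-0.4,-1.3,0],[0,0,2.8],0],[[-0.6,-1.9,0],[0,0,4.2],0],[[-0.8,-2.5,0],[0,0,5.6],0],[[-1.0,-3.2,0],[0,0,7],0],[[-1.19,-3.78,0],[0,0,8.4],0],[[-1.19,-3.78,0.2],[0,0,8.7],0],[[-1.19,-3.78,0.24],[0,0,8.7],0]]'

```text
clock: 17.1
tcp_pos: [0.6014, -0.1217, 0.0865]
tcp_rot: [3.142, -0.003, 2.729]
force: [0.3, 0.9, -0.5]
gripper_width: 0.0006
gripper_force: 0.0
```

```bash
python3 - <<'E'
from h import *
to(92,-62,34,2.727);to(92,-24,34,2.727)
E
```

```text
clk 17.10 jig mm [ 90.1 -64. ] phi -35.4 r 110.5 tipz 72.5 yaw 2.7294 F [ 0.3   0.92 -0.47]
shift [-0.07  0.07  1.28] turn [ 0.   -0.03  0.02]
clk 17.10 jig mm [ 90.1 -64. ] phi -35.4 r 110.5 tipz 72.5 yaw 2.7294 F [ 0.3   0.92 -0.47]
shift [-0.07  1.33  1.28] turn [ 0.   -0.03  0.02]
```

Request:
step_arm --rows '[[[-0.05,0,0.4],[0,0,0],0],[[-0.05,0,0.8],[0,0,0],0],[[-0.05,0,1.1],[0,0,0],0],[[-0.05,0,1.25],[0,0,0],0],[[-0.05,0.07,1.25],[0,0,0],0],[[-0.05,0.2,1.25],[0,0,0],0],[[-0.05,0.35,1.25],[0,0,0],0],[[-0.05,0.45,1.25],[0,0,0],0]]'

```text
clock: 18.1
tcp_pos: [0.6099, -0.1104, 0.0508]
tcp_rot: [3.142, 0.001, 2.728]
force: [-0.3, 0.4, -0.2]
gripper_width: 0.0005
gripper_force: 0.0
```

```bash
python3 - <<'E'
from h import *
st();meas(robot.camera("scene"))
E
```

```text
clk 18.10 jig mm [ 93.3 -50.3] phi -28.3 r 105.9 tipz 36.8 yaw 2.7278 F [-0.34  0.36 -0.17]
line none
bar 121 mean [46.3 -9.5] dir 89.6 xlim [40.4 52.1]
lock 92 mean [ 96.7 -23.1] dir 40.5 xlim [ 89.2 104.6]
```

Request:
step_arm --rows '[[[0,0.1,0],[0,0,0],0],[[0,0.2,0],[0,0,0],0],[[0,0.3,0],[0,0,0],0],[[0,0.4,0],[0,0,0],0],[[0,0.5,0],[0,0,0],0],[[0,0.6,0],[0,0,0],0],[[0,0.68,0],[0,0,0],0],[[0,0.68,0],[0,0,0],0]]'

```text
clock: 19.15
tcp_pos: [0.6179, -0.0917, 0.0505]
tcp_rot: [3.141, 0.0, 2.728]
force: [-0.2, -0.9, 0.1]
gripper_width: 0.0004
gripper_force: 0.2
```

```bash
python3 - <<'E'
from h import *
for i in range(3): st();c=robot.camera("scene")
meas(c)
E
```

```text
clk 19.15 jig mm [ 93.1 -29.9] phi -17.8 r 97.8 tipz 36.5 yaw 2.7276 F [-0.24 -0.9   0.06]
clk 19.20 jig mm [ 93.1 -30. ] phi -17.9 r 97.8 tipz 36.5 yaw 2.7274 F [0.13 0.65 0.  ]
clk 19.25 jig mm [ 93. -30.] phi -17.9 r 97.7 tipz 36.5 yaw 2.7274 F [0.72 0.19 0.62]
line 7 mean [10.4 -1.4] dir 7.7 xlim [ 7.9 13.3]
bar 137 mean [45.9 -3.2] dir 88.7 xlim [40.4 51.6]
lock 100 mean [96.5 -8.5] dir 45.3 xlim [ 89.1 104.7]
```

Request:
step_arm --rows '[[[0,0.04,0],[0,0,0],0],[[0,0.08,0],[0,0,0],0],[[0,0.12,0],[0,0,0],0],[[0,0.16,0],[0,0,0],0],[[0,0.2,0],[0,0,0],0],[[0,0.23,0],[0,0,0],0],[[0,0.23,0],[0,0,0],0]]'

```text
clock: 20.18
tcp_pos: [0.6206, -0.0856, 0.0505]
tcp_rot: [3.141, -0.0, 2.728]
force: [-0.7, -0.4, -0.5]
gripper_width: 0.0003
gripper_force: 0.5
```

```bash
python3 - <<'E'
from h import *
for i in range(3): st();c=robot.camera("scene")
meas(c)
E
```

```text
clk 20.18 jig mm [ 93.  -23.3] phi -14.0 r 95.9 tipz 36.5 yaw 2.7275 F [-0.69 -0.43 -0.5 ]
clk 20.23 jig mm [ 93.  -23.3] phi -14.0 r 95.9 tipz 36.5 yaw 2.7275 F [-1.69 -0.2  -0.04]
clk 20.27 jig mm [ 93.  -23.3] phi -14.1 r 95.9 tipz 36.5 yaw 2.7274 F [-0.55 -1.08 -0.55]
line 8 mean [10.8 -1.5] dir -3.9 xlim [ 7.9 13.9]
bar 138 mean [46.   5.8] dir 86.4 xlim [40.4 51.9]
lock 101 mean [96.7 -1.6] dir 42.5 xlim [ 89.1 105. ]
```

Moved 21 mm so far. I'll keep going gently until the stop pushes back.

Request:
step_arm --rows '[[[0,0.03,0],[0,0,0],0],[[0,0.06,0],[0,0,0],0],[[0,0.09,0],[0,0,0],0],[[0,0.09,0],[0,0,0],0]]'

```text
clock: 20.82
tcp_pos: [0.6214, -0.0837, 0.0505]
tcp_rot: [-3.141, -0.0, 2.728]
force: [-2.4, -3.6, 0.7]
gripper_width: 0.0003
gripper_force: 2.3
```

```bash
python3 - <<'E'
from h import *
for i in range(3): st();c=robot.camera("scene")
meas(c)
E
```

```text
clk 20.82 jig mm [ 93.  -21.2] phi -12.9 r 95.4 tipz 36.5 yaw 2.7275 F [-2.41 -3.64  0.68]
clk 20.88 jig mm [ 93.1 -21.2] phi -12.9 r 95.4 tipz 36.5 yaw 2.7275 F [-2.51 -3.66 -0.6 ]
clk 20.93 jig mm [ 93.  -21.2] phi -12.8 r 95.4 tipz 36.5 yaw 2.7274 F [-3.25 -4.46  0.48]
line 8 mean [10.8 -1.5] dir -3.9 xlim [ 7.9 13.9]
bar 144 mean [46.   8.2] dir 86.5 xlim [40.4 52. ]
lock 96 mean [96.6  0. ] dir 41.7 xlim [ 89.1 104.7]
```

Request:
step_arm --rows '[[[0,0.02,0],[0,0,0],0],[[0,0.05,0],[0,0,0],0],[[0,0.05,0],[0,0,0],0]]'

```text
clock: 21.35
tcp_pos: [0.6215, -0.0835, 0.0505]
tcp_rot: [-3.139, -0.001, 2.728]
force: [-5.0, -7.9, 0.9]
gripper_width: 0.0006
gripper_force: 4.8
```

```bash
python3 - <<'E'
from h import *
for i in range(2): st();c=robot.camera("scene")
meas(c)
E
```

```text
clk 21.35 jig mm [ 93.1 -21. ] phi -12.7 r 95.4 tipz 36.5 yaw 2.7276 F [-4.99 -7.94  0.88]
clk 21.40 jig mm [ 93.1 -21. ] phi -12.7 r 95.4 tipz 36.5 yaw 2.7276 F [-4.25 -7.6   1.3 ]
line 8 mean [10.8 -1.5] dir -3.9 xlim [ 7.9 13.9]
bar 140 mean [46.1  9.1] dir 85.9 xlim [40.4 52. ]
lock 94 mean [96.7  0.4] dir 37.2 xlim [ 89.1 104.7]
```

It's against the end stop (9 N, no further travel). Back off and lift away.

Request:
step_arm --rows '[[[0,-0.3,0],[0,0,0],0],[[0,-0.7,0],[0,0,0],0],[[0,-0.7,-0.8],[0,0,0],0],[[0,-1,-2.4],[0,0,0],0],[[0,-2.5,-4],[0,0,0],0],[[0,-4,-4],[0,0,0],0],[[0,-5.5,-4],[0,0,0],0],[[0,-5.5,-4],[0,0,0],0]]'

```text
clock: 22.45
tcp_pos: [0.5549, -0.2356, 0.1708]
tcp_rot: [3.141, 0.001, 2.723]
force: [0.1, 0.6, -0.4]
gripper_width: 0.0002
gripper_force: 0.0
```

```bash
python3 - <<'E'
from h import *
st();meas(snap("scene","s6.png",(130,130,400,330),2.9))
E
```

```text
clk 22.45 jig mm [  93.4 -187.1] phi -63.5 r 209.1 tipz 156.8 yaw 2.7232 F [ 0.06  0.63 -0.36]
line none
bar 34 mean [52.9 23.3] dir 88.6 xlim [50.9 55. ]
lock 94 mean [96.5  1.1] dir 27.3 xlim [ 87.7 104.7]
```

View pics/s6.png

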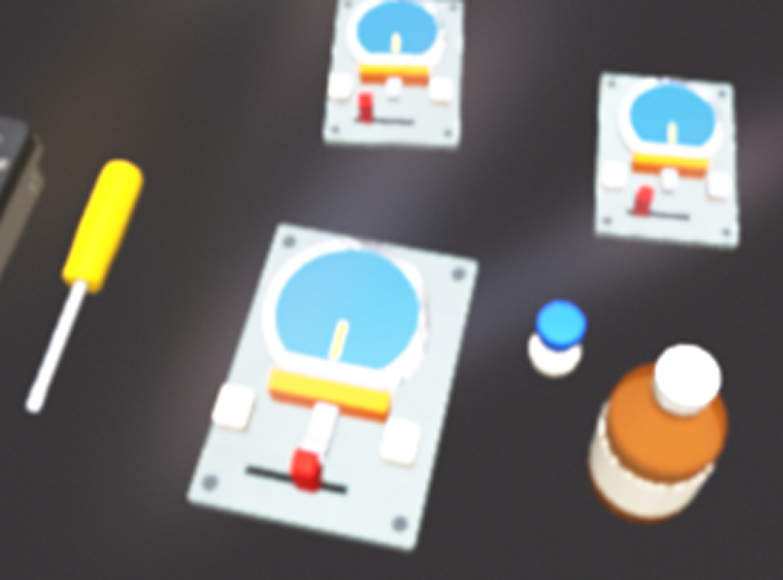

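The picture shows the flat flush on the bar (330,385) and the lock (305,470) behind the tail. The bottle, vial and driver haven't moved, and the hand is clear.

```bash
python3 -c "
from bench import robot
print(robot.hand_in())"
```

```text
the job is handed in; nothing more can be done
None
```

The job is handed in at about 22.5 s: the disc's flat is flush against the bar, the red lock is at its end stop behind the tail, highest measured press on the disc was about 9.2 N, and the bottle, vial and screwdriver were not touched.

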